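# Stack a clutch disc and a separator plate on a splined hub

### The arm

A 6-joint arm with a two-finger parallel gripper is mounted at the origin on a cart in front of the work surface, level with it; the furniture and walls round the work are solid. World frame = base frame: x ahead of the robot, y to its left, z up, the work surface at z = 0. Lengths are in mm, angles in degrees, forces in N, time in s.
With the tool pointing down it reaches from about 325 to 850 mm from the base axis. Payload 15.5 kg.
Tool frame: the origin (TCP) lies midway between the tips of the shut fingers; the grasp point (between the pads) lies 19 mm behind it; z points along the fingers, y is the line along which they close (so a half turn about z gives the same grasp; the last joint's range is limited). The gripper opens to 91 mm and grips with 3 to 60 N. Pads are 32 mm wide; open, the fingers measure 118 mm over their backs; the gripper's body (76 mm by 178 mm) begins 60 mm behind the grasp point.
Start: joints at [70.331, 28.281, 77.091, -0, 74.628, -5.472], TCP at [153.29, 605.911, 213.915] pointing down, gripper open.
Joint ranges: [-166.48, 166.48], [-47.26, 123.95], [12.59, 153.08], [-70.14, 250.14], [6.76, 159.57], [-176.63, 176.63]. Speed limits (degrees/s): [108.29, 108.29, 147.25, 172.46, 172.46, 172.46].

### API

Orientations are given as [roll, pitch, yaw] about the fixed x, y, z axes, in that order (R = Rz(yaw) Ry(pitch) Rx(roll)).
In Python, from workcell import sense, capture, camera_model, hand_in gives the robot as it stands. The module is installed in compiled form; this text tells all that it offers.
- The arm moves only by the shell command python3 -m creep 'ROWS' [FORCE]. ROWS is JSON, a list of rows, each a list of 3 entries, a list of its own where there are three numbers: the turn, a rotation vector about the tool's x, y, z in units of pi rad (1.0 is pi rad), then the shift along the tool's x, y, z in units of 0.2 m (1.0 is 0.2 m), then the closure, from 0 (fully open) to 1 (shut). In form: [[[wx, wy, wz], [x, y, z], gripper], ...]. A call has 1 to 5 rows; each row shifts and turns the commanded pose from where the row before left it, along the tool's axes as they then stand; what a row does not reach is not made up. A row lasts 1/10 s, in which the tool goes at most 50 mm and 8.59 degrees, less where a joint would pass 70% of its speed; a pose out of reach is approached as far as the arm can. A call with a number of a shift or a turn outside -1 to 1 is refused whole. A call with a gripper value outside its range is refused whole. The fingers move at their own pace and stop on an object; FORCE is the grip in N (left out, the last holds). Time passes only in rows, so rows that do not move let the fingers close. It gives the time, the measured TCP pose, the force, the opening and the grip force at its end, in the units of the state.
- sense(): the state, without advancing time (a new reading comes with each control period).
- capture(name): name is "scene" or "top" or "wrist"; returns (picture, depth): 420x560x3 uint8, red, green, blue; 420x560 float32, mm along the optical axis (not along the pixel's ray), 0 where there is no reading.
- camera_model(name): a dict with "K" (3x3 intrinsics, pixels), "k1" (the pictures are not rectified: a ray, as slopes to the right and down, at radius r is drawn at 1 + k1 r^2 times it, then the intrinsics apply), "extrinsics" (4x4, takes a point from camera to world coordinates). Camera axes: x right, y up, looking along -z (the intrinsics and any distortion apply to the point x, -y, -z); pixel columns grow to the right and rows downward; lengths in mm; the calibration is good to about 2 mm. A picture is of the moment at which its call begins: read the wrist's pose just before it. camera_model takes no time and is no camera call; for the wrist camera it gives the pose at the moment of the call.
- hand_in(): hands the job in; it is judged then, once.
The state is a dict: "t": time; "joint_positions": joint angles; "joint_vel": joint speeds; "effort": joint torques, N m; "tool_pos": TCP position; "ee_rot": TCP orientation; "force": force on the tool from outside, world axes, zero at the start; "wrist_torque": the same for the moment, N m; "grip_width": finger opening in mm; "gripper_force": force on a finger pad.
Only numpy, scipy, OpenCV 4.12 (cv2) and the standard library are available. Lean on these libraries where they do the work, as an engineer would, in place of code of your own. Each camera call takes 0.05 s, during which the arm holds its last target. There are 200 camera calls.

### The job

Rebuild the stirrer's little slip clutch on its bench fixture: push the clutch disc (one round-ended tab) fully down the splined hub with its tab as nearly toward the pillar as the splines allow, then the separator plate (forked tab) flat on top of it with its tab on the opposite side, away from the pillar. The locked hub stands at an unknown angle, so rest each plate lightly on the splines and turn it until its teeth drop in; never force it, and do not disturb the other things on the bench.

Things in the scene. Friction and masses are not known exactly. Their poses are not given: they have to be found in the camera images.
- fixture: Fixed grey base plate 160 x 64 x 12 mm (x, y, z), origin at the centre of its underside, z up. Its +x axis points to an upright pillar (14 mm thick, top 40 mm above the worktop) 69 mm from the hub axis. The hub stands on the z axis and is locked; its four keys point along the fixture's x and y axes turned about z by an angle between 0.17 and 1.40 rad, new each time, in no pose: a fit lies within 0.79 rad of +x.
- hub_seat (a point): On the hub axis at the top of the round flange (39 mm diameter, top 20 mm above the worktop) that carries the stack; axes as the fixture. From here up: core 20 mm diameter with four straight keys (8 mm wide, out to 15 mm from the axis, flat tops 16 mm up); above them the bare core goes on as a pilot nose to 27 mm up, its last 6 mm tapering to 13 mm diameter.
- clutch_disc_center (a point): Centre (half-way up) of the loose steel clutch disc, 8 mm thick, 46 mm diameter, about 60 g, lying flat. x points along its one solid round-ended tab (18 mm wide, tip 54 mm out). Straight ears at +-y, 30 mm long along x, 46 mm across their flat faces, are for gripping (close along y).
- separator_plate_center (a point): Centre (half-way up) of the loose aluminium separator plate, 6 mm thick, 46 mm diameter, about 60 g, lying flat. x points along its one forked tab (two 7 mm prongs, 6 mm slot, tips 54 mm out). Straight ears at +-y, 30 mm long along x, 50 mm across their flat faces, are for gripping (close along y).
- clutch_disc_tab (a point): Point on the clutch disc's tab, 45 mm from its centre, half-way up. Inside the disc are four teeth (7.8 mm wide, tips 11 mm from the centre, the gaps between them 16 mm) at 45 degrees to its x and y axes: it slides down the hub when its x axis lies along any key, within about 0.08 rad; otherwise its teeth rest on the flat tops of the keys.
- separator_plate_tab (a point): Point in the fork of the separator plate's tab, 45 mm from its centre, half-way up. The plate has the same four inner teeth as the clutch disc, at the same angles to its x and y axes.
- crucible: White porcelain crucible, 44 mm across, 36 mm high; leave it alone. Origin under its centre.
- ptfe_tape: Small yellow spool of tape, 52 mm across, 14 mm high; leave it alone. Origin under its centre.
- screwdriver_small: Small blue-handled screwdriver, 156 mm long, lying along its y; leave it alone. Origin under its centre.
- vial_c: Brown sample vial with a blue cap, 36 mm across, 72 mm high; leave it alone. Origin under its centre.
- elbow_spare: White pipe elbow, 36 x 32 x 18 mm; leave it alone. Origin under its centre.
Mind the look-alikes: they are no part of the job. Leave any blue or pink look-alike of the part that bears separator_plate_center alone.

How it is judged (in metres and radians):
On the way, in this order (a step that is already met when the one before it is completed fails the run):
1. the clutch disc is seated on the flange, tab toward the pillar (horizontal distance between clutch_disc_center and hub_seat below 0.0025 m and z of clutch_disc_center in the frame of fixture between 0.021 and 0.0258 m and angle between clutch_disc_center's own z axis and vertical below 0.06 rad and x of clutch_disc_tab in the frame of fixture above 0.0255 m), for 0.2 s.
2. the separator plate is seated on the clutch disc, tab away from the pillar (all of step 1 and horizontal distance between separator_plate_center and hub_seat below 0.0025 m and z of separator_plate_center in the frame of fixture between 0.028 and 0.0328 m and angle between separator_plate_center's own z axis and vertical below 0.06 rad and x of separator_plate_tab in the frame of fixture below -0.0255 m), for 0.2 s.
At the end, for the whole second after the job is handed in: The disc lies on the flange and the separator on the disc, each within 1.8 mm of its seated height, 2.5 mm of the hub axis and 0.06 rad of level; the disc's tab toward the pillar, the separator's away from it, each within 55 degrees; both at rest and released (all of step 2 and contact force between the fingers and anything else below 0.1 N and linear speed of each of clutch_disc, separator_plate below 0.02 m/s); the robot touches nothing.
It fails at once if a plate is pressed or twisted against the fixture or hub with more than 35 N (contact force between fixture and clutch_disc above 35 N or contact force between fixture and separator_plate above 35 N).
It fails at once if the gripper strikes the fixture or hub with more than 35 N (contact force between any of the fingers, the arm and fixture above 35 N).
It fails at once if a bystander is moved by more than 20 mm (distance of any of crucible, ptfe_tape, screwdriver_small, vial_c, elbow_spare from where it was at the start of the episode above 0.02 m).
It also fails if it takes over 72 s, if anything falls off the work surface, if the arm or the gripper's body presses on something with over 40 N, if the wrist force passes 120 N, or if a joint passes its speed limit or range.

## Working session

There is one attempt and no reset: what is moved stays moved. The work goes in short steps, Python scripts to look and compute and a shell command to move; the robot and the scene stay as the last step left them, time stands still between calls to the robot, and variables do not carry over. Pictures are saved under pics/ and viewed, at most 13 in all, crops included, and the job is handed in when it is done.

```bash
mkdir -p pics; cat > h.py <<'E'
import numpy as np, cv2
from workcell import sense,capture,camera_model
from scipy.spatial.transform import Rotation as R
def save(name,fn):
    p,d=capture(name); m=camera_model(name)
    cv2.imwrite(f'pics/{fn}.png',p[:,:,::-1]); np.savez(f'pics/{fn}.npz',p=p,d=d,K=m['K'],k1=m['k1'],E=m['extrinsics'])
def rays(fn,uv):
    z=np.load(f'pics/{fn}.npz'); uv=np.array(uv,float).reshape(-1,1,2)
    K=z['K']; k1=float(z['k1'])
    q=cv2.undistortPoints(uv,K,np.array([k1,0,0,0,0.]))[:,0]
    E=z['E']; D=np.c_[q[:,0],-q[:,1],-np.ones(len(q))]@E[:3,:3].T
    return E[:3,3],D,z
def atz(fn,uv,h):
    o,D,_=rays(fn,uv); return o+D*((h-o[2])/D[:,2])[:,None]
def atd(fn,uv):
    o,D,z=rays(fn,uv); return np.array([o+d*z['d'][int(v),int(u)] for d,(u,v) in zip(D,uv)])
E
python3 - <<'E'
from h import *
s=sense();print(s)
save('top','top0');save('scene','scene0')
m=camera_model('top');print(m)
print(camera_model('wrist'))
E
```

```text
{'t': 0.0, 'joint_positions': array([ 7.03307858e+01,  2.83178507e+01,  7.71294900e+01,  3.83949313e-04,
        7.46279528e+01, -5.47110084e+00]), 'joint_vel': array([-0.03411915, -0.07941438,  0.00133451,  0.05526807,  0.04424944,
        0.05251456]), 'effort': array([-6.81369165e-04, -8.78810477e+01, -3.81866241e+01,  7.04268948e-02,
        5.29314356e-02, -1.38079126e-04]), 'tool_pos': array([153.14881541, 605.53044493, 213.29213028]), 'ee_rot': array([-1.79925085e+02, -7.54714245e-03,  1.65801780e+02]), 'force': array([-0.78356386,  0.64474742,  1.1782769 ]), 'wrist_torque': array([ 0.0079996 , -0.03640768, -0.00513368]), 'gripper_force': 0.0, 'grip_width': 91.25868465088863}
{'K': array([[480.61489261,   0.        , 286.78228782],
       [  0.        , 480.61489261, 207.68276257],
       [  0.        ,   0.        ,   1.        ]]), 'k1': -0.017072288944267152, 'extrinsics': array([[ 1.00388132e-02,  9.97708565e-01, -6.69092047e-02,
         4.42848520e+02],
       [-9.99948639e-01,  9.92307943e-03, -2.06184232e-03,
        -4.61601037e+00],
       [-1.39317239e-03,  6.69264666e-02,  9.97756938e-01,
         1.16676608e+03],
       [ 0.00000000e+00,  0.00000000e+00,  0.00000000e+00,
         1.00000000e+00]])}
{'K': array([[302.31169872,   0.        , 274.52274789],
       [  0.        , 302.31169872, 207.40505313],
       [  0.        ,   0.        ,   1.        ]]), 'k1': -0.04820041146656256, 'extrinsics': array([[ 2.44504084e-01, -9.34450344e-01, -2.58882808e-01,
         8.00980607e+01],
       [ 9.69648261e-01,  2.35615133e-01,  6.53280846e-02,
         6.26307179e+02],
       [-4.91439372e-05, -2.66998248e-01,  9.63697013e-01,
         3.84696982e+02],
       [ 0.00000000e+00,  0.00000000e+00,  0.00000000e+00,
         1.00000000e+00]])}
```

View pics/top0.png

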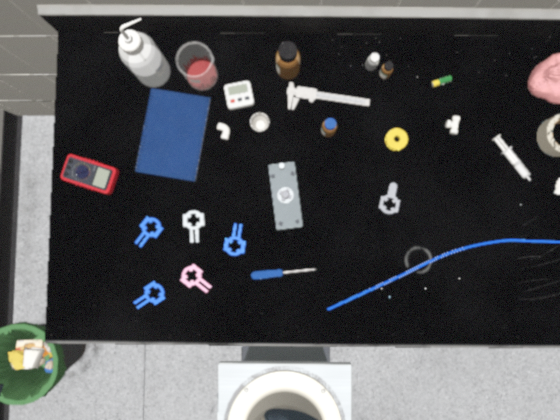

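The top view shows the fixture at about (285,196), with its pillar at one end. The clutch disc is at (390,202) with its tab up, the silver separator is at (194,222) with its fork down, and the blue and pink pieces are look-alikes. I'll enlarge these.

```bash
python3 - <<'E'
from h import *
p=cv2.imread('pics/top0.png')
a=[p[150:240,c:c+66] for c in (161,252,357)]
im=np.hstack([cv2.resize(x,None,fx=4,fy=4,interpolation=cv2.INTER_CUBIC) for x in a])
im=im[:, :]; cv2.imwrite('pics/crop1.png',im); print(im.shape)
for uv in [(282,160),(285,196),(390,202),(194,222),(330,127),(397,138),(285,272),(224,130),(260,122)]: print(uv,atd('top0',[uv])[0].round(1))
E
```

```text
(360, 792, 3)
(282, 160) [638.7  10.7  -3.7]
(285, 196) [545.4   2.2  45.5]
(390, 202) [ 537.7 -254.    -2.3]
(194, 222) [484.  222.8   0.6]
(330, 127) [ 705.7 -100.9   65.2]
(397, 138) [ 695.9 -271.9   -1.5]
(285, 272) [366.2   0.5   9.3]
(224, 130) [707.6 152.1  15.7]
(260, 122) [731.9  65.9   0.8]
```

View pics/crop1.png

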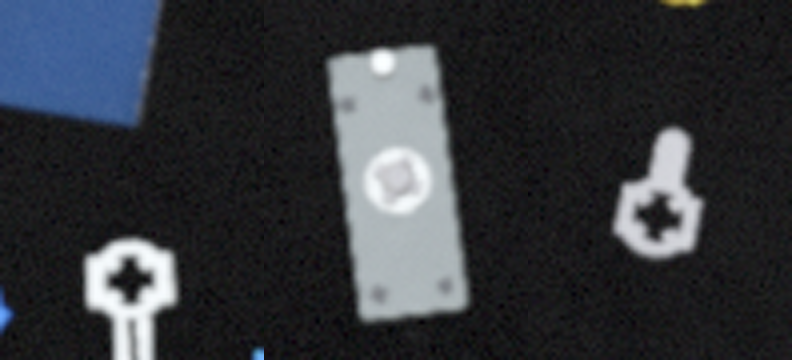

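```bash
python3 - <<'E'
from h import *
f=lambda x,y,i:((x-264*i)/4+(161,252,357)[i]-.375,y/4+150-.375)
ang=lambda a,b:np.degrees(np.arctan2(*(b-a)[1::-1]))
d=atz('top0',[f(658,216,2),f(678,135,2)],8);print('disc',d.round(1),ang(*d))
d=atz('top0',[f(130,280,0)],6);print('sep',d.round(1))
c=atz('top0',[f(*q,1) for q in [(327,58),(436,46),(358,320),(469,306)]],12)
print('fix',c.mean(0).round(1),ang(c[2],c[0]),ang(c[3],c[1]))
print('hub',atz('top0',[f(398,181,1)],20).round(1))
# fork: 
z=np.load('pics/top0.npz')
s=sense();m=R.from_euler('xyz',s['ee_rot'],degrees=True)
for t in ([538,-254,130],):
  print((m.inv().apply(np.array(t)-s['tool_pos'])/200).round(3))
p=cv2.imread('pics/top0.png')[200:250,170:220];g=p.min(2)>150
ys,xs=np.nonzero(g);print(xs.min(),xs.max(),ys.min(),ys.max(), xs[ys>ys.max()-4].mean()+170, ys.max()+200)
E
```

```text
disc [[ 532.9 -249.7    8. ]
 [ 582.2 -262.     8. ]] -14.053407508958985
sep [[489.5 224.    6. ]]
fix [550.7   2.4  12. ] 7.4219564744174695 7.682809784531948
hub [[550.5   2.   20. ]]
[-2.92  -3.694  0.421]
13 34 10 42 193.86206896551724 242
```

```bash
M="[[0,0,0],[-0.152,-0.194,0.02],0]"; 
python3 -m creep '[[[0,0,0],[-0.152,-0.194,0.02],0],[[0,0,0],[-0.152,-0.194,0.02],0],[[0,0,0],[-0.152,-0.194,0.02],0],[[0,0,0],[-0.152,-0.194,0.02],0],[[0,0,0],[-0.152,-0.194,0.02],0]]'
python3 -m creep '[[[0,0,0],[-0.152,-0.194,0.02],0],[[0,0,0],[-0.152,-0.194,0.02],0],[[0,0,0],[-0.152,-0.194,0.02],0],[[0,0,0],[-0.152,-0.194,0.02],0],[[0,0,0],[-0.152,-0.194,0.02],0]]'
python3 -m creep '[[[0,0,0],[-0.152,-0.194,0.02],0],[[0,0,0],[-0.152,-0.194,0.02],0],[[0,0,0],[-0.152,-0.194,0.02],0],[[0,0,0],[-0.152,-0.194,0.02],0],[[0,0,0],[-0.152,-0.194,0.02],0]]'
python3 -m creep '[[[0,0,0],[-0.152,-0.194,0.02],0],[[0,0,0],[-0.152,-0.194,0.02],0],[[0,0,0],[-0.152,-0.194,0.02],0],[[0,0,0],[-0.152,-0.194,0.02],0],[[0,0,0],[0,0,0],0]]'
python3 - <<'E'
from h import *
save('wrist','w1');s=sense();print(s['tool_pos'],s['ee_rot'],s['joint_positions'])
E
```

```text
t: 0.6
tool_pos: [253.2, 378.7, 193.6]
ee_rot: [-180.0, 0.0, 165.8]
force: [1.3, 0.4, -0.0]
grip_width: 90.7
gripper_force: 0.0
t: 1.1
tool_pos: [353.1, 153.4, 173.8]
ee_rot: [180.0, 0.0, 165.8]
force: [1.5, 0.4, 0.2]
grip_width: 90.7
gripper_force: 0.0
t: 1.6
tool_pos: [452.9, -72.3, 153.7]
ee_rot: [180.0, -0.0, 165.8]
force: [1.4, 1.7, 0.4]
grip_width: 91.5
gripper_force: 0.0
t: 2.1
tool_pos: [534.4, -255.8, 137.1]
ee_rot: [-179.9, 0.1, 165.6]
force: [1.3, 0.3, -0.1]
grip_width: 91.2
gripper_force: 0.0
[ 532.94404175 -252.93630729  137.03526167] [-1.79991968e+02 -3.79832929e-03  1.65649323e+02] [-3.11823473e+01  3.02567903e+01  8.73091145e+01 -9.91322076e-03
  6.24354053e+01 -1.06827084e+02]
```

View pics/w1.png

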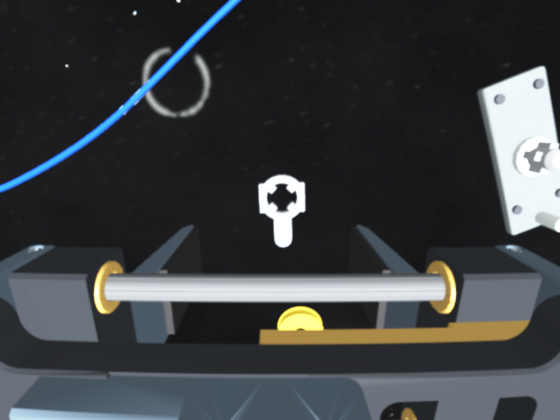

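```bash
cat >> h.py <<'E'
def plate(fn,box,h,thr=120):
    x0,y0,x1,y1=box
    z=np.load(f'pics/{fn}.npz');g=(z['p'][y0:y1,x0:x1].min(2)>thr).astype('uint8')
    g=cv2.resize(g*255,None,fx=4,fy=4,interpolation=cv2.INTER_LINEAR)>127
    n,l,st,_=cv2.connectedComponentsWithStats(g.astype('uint8'));k=1+np.argmax(st[1:,4]);ys,xs=np.nonzero(l==k)
    P=atz(fn,np.c_[(xs+.5)/4-.5+x0,(ys+.5)/4-.5+y0],h)[:,:2]
    c=P.mean(0);w,v=np.linalg.eigh(np.cov((P-c).T));a=v[:,1]
    t=(P-c)@a
    if t.max()<-t.min(): a=-a;t=-t
    b=np.array([-a[1],a[0]]);u=(P-c)@b
    C=c+a*((t.max()-54+t.min()+23)/2)+b*(u.max()+u.min())/2
    print('ctr',C.round(1),'ang',np.degrees(np.arctan2(a[1],a[0])).round(2),'len',np.ptp(t).round(1),'wid',np.ptp(u).round(1))
    return C
def goto(xyz,yaw=None):
    s=sense();m=R.from_euler('xyz',s['ee_rot'],degrees=True)
    print('shift',(m.inv().apply(np.array(xyz)-s['tool_pos'])/200).round(4),'turn z', None if yaw is None else -(((yaw-s['ee_rot'][2]+180)%360)-180)/180, s['tool_pos'].round(1),s['ee_rot'].round(2))
E
python3 - <<'E'
from h import *
C=plate('w1',(245,165,320,255),8)
goto([C[0],C[1],2.5])
p=cv2.imread('pics/w1.png')
cv2.imwrite('pics/hub1.png',cv2.resize(p[60:240,470:560],None,fx=4,fy=4)[:600])
for uv in [(515,155),(545,160)]: print(atd('w1',[uv]))
E
```

```text
ctr [ 532.3 -243.1] ang -12.16 len 78.8 wid 48.7
shift [0.0154 0.047  0.6727] turn z None [ 532.9 -252.9  137. ] [-179.99   -0.    165.65]
[[544.52538804  -9.51064422  18.17902976]]
[[5.48810580e+02 9.62255576e-02 4.27173346e+01]]
```

```bash

python3 -m creep '[[[0,0,-0.012],[0.01,0.03,0.2],0],[[0,0,0],[0,0,0.2],0],[[0,0,0],[0,0,0],0],[[0,0,0],[0,0,0],0]]'
python3 - <<'E'
from h import *
save('wrist','w2')
d=np.load('pics/w2.npz');
C=plate('w2',(215,160,350,320),8)
goto([C[0],C[1],2.5])
E
```

```text
t: 2.55
tool_pos: [531.6, -243.4, 58.4]
ee_rot: [180.0, -0.1, 168.0]
force: [-0.9, -0.6, 1.2]
grip_width: 91.1
gripper_force: 0.0
ctr [ 563.8 -259.5] ang 31.41 len 120.8 wid 104.5
shift [-0.1692 -0.043   0.2845] turn z None [ 532.4 -244.    59.4] [-1.7999e+02  5.0000e-02  1.6798e+02]
```

View pics/w2.png

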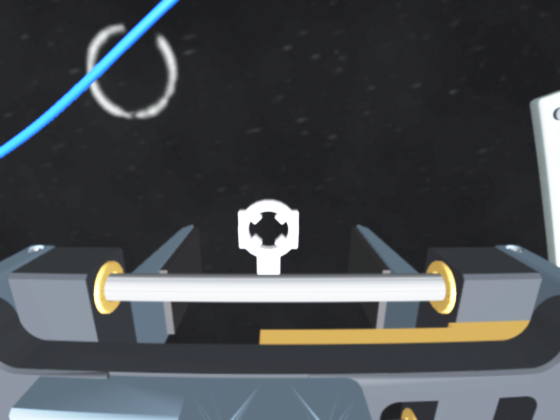

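The disc's ring is centred near (268,230), with its ears spanning columns 238–299. The gripper bar hides the lower part of the tab.

```bash
python3 - <<'E'
from h import *
print(atz('w2',[(268.3,230),(238,230),(299,230),(268,200)],8).round(1))
C=atz('w2',[(268.5,230)],8)[0]
goto([C[0],C[1],2.5])
E
```

```text
[[ 536.  -247.4    8. ]
 [ 531.1 -270.6    8. ]
 [ 541.  -224.     8. ]
 [ 512.4 -242.5    8. ]]
shift [-0.021  -0.0121  0.2844] turn z None [ 532.4 -244.    59.4] [-1.7999e+02  5.0000e-02  1.6798e+02]
```

```bash

python3 -m creep '[[[0,0,0],[-0.018,-0.013,0.14],0],[[0,0,0],[0,0,0.144],0],[[0,0,0],[0,0,0],0.3],[[0,0,0],[0,0,0],0.6],[[0,0,0],[0,0,0],0.7]]' 25
python3 -m creep '[[[0,0,0],[0,0,0],0.8],[[0,0,0],[0,0,0],0.8],[[0,0,0],[0,0,0],0.8],[[0,0,0],[0,0,0],0.8]]' 25

```

```text
t: 3.1
tool_pos: [535.8, -247.8, 2.8]
ee_rot: [-180.0, 0.1, 168.0]
force: [0.5, 0.1, -0.4]
grip_width: 69.9
gripper_force: 0.0
t: 3.5
tool_pos: [535.1, -247.5, 1.5]
ee_rot: [-180.0, 0.0, 168.0]
force: [-1.2, 0.8, 6.9]
grip_width: 45.9
gripper_force: 25.0
```

```bash

python3 -m creep '[[[0,0,0],[0,0,-0.2],0.8],[[0,0,0],[0,0,-0.24],0.8],[[0,0,0],[-0.034,0.233,-0.05],0.8],[[0,0,0],[-0.034,0.233,-0.05],0.8],[[0,0,0],[-0.034,0.233,-0.05],0.8]]' 25
python3 -m creep '[[[0,0,0],[-0.034,0.233,0],0.8],[[0,0,0],[0,0,0],0.8],[[0,0,0],[0,0,0],0.8]]' 25
python3 - <<'E'
from h import *
save('wrist','w3')
p=cv2.imread('pics/w3.png')
cv2.imwrite('pics/w3b.png',cv2.resize(p[100:250,300:500],None,fx=4,fy=4,interpolation=cv2.INTER_CUBIC))
s=sense();print(s['tool_pos'],s['ee_rot'])
E
```

```text
t: 4.0
tool_pos: [584.3, -113.6, 119.9]
ee_rot: [-180.0, 0.0, 167.9]
force: [-0.1, 0.0, -0.5]
grip_width: 45.6
gripper_force: 25.0
t: 4.3
tool_pos: [600.4, -69.8, 119.0]
ee_rot: [-180.0, -0.0, 168.1]
force: [0.0, -0.5, -1.2]
grip_width: 45.6
gripper_force: 25.0
[600.12413517 -70.84477287 118.90753493] [-1.79984858e+02 -3.29390671e-02  1.68005847e+02]
```

View pics/w3.png

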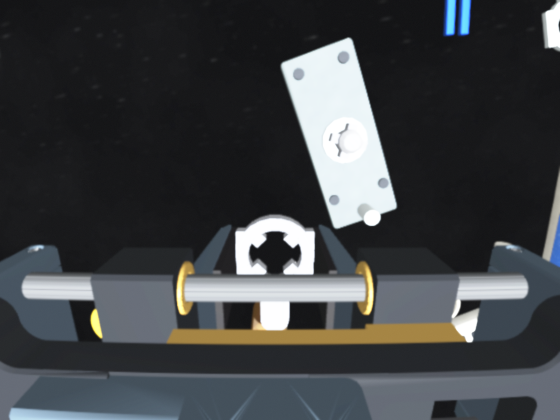

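View pics/w3b.png

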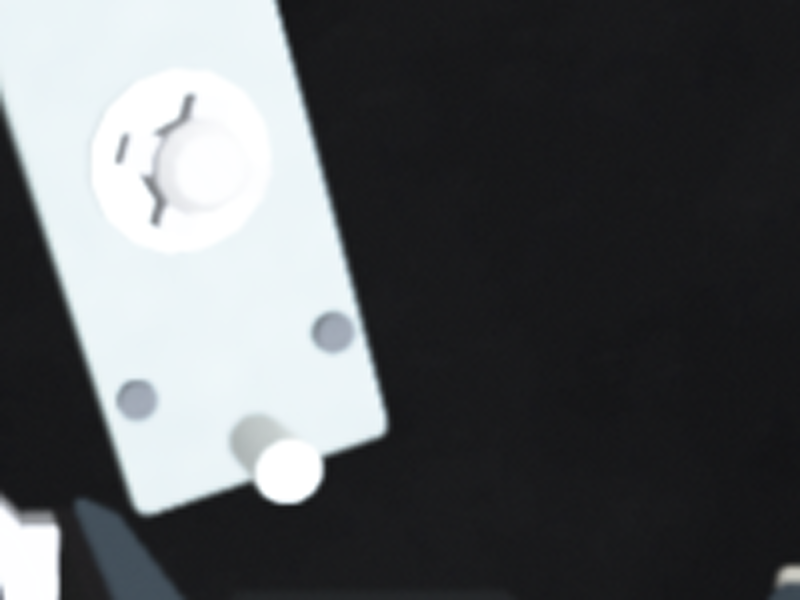

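The flange is at (345,140) px and the hub nose leans right of it by parallax. The key sides show only as dark lines, so I'll stretch the contrast.

```bash
python3 - <<'E'
from h import *
z=np.load('pics/w3.npz');p=z['p'][112:172,315:375].astype(float)
g=p.mean(2);print(np.percentile(g,[5,20,50,80,95]))
g=np.clip((g-215)/(255-215),0,1)*255
d=z['d'][112:172,315:375];print(np.percentile(d,[2,50,98]))
o,D,_=rays('w3',[(u,v) for v in range(112,172) for u in range(315,375)])
Z=(o+D*d.reshape(-1,1))[:,2].reshape(60,60)
zz=np.clip((Z-5)/45,0,1)*255
im=np.hstack([cv2.resize(a.astype('uint8'),(400,400),interpolation=cv2.INTER_CUBIC) for a in (g,zz)])
cv2.imwrite('pics/w3c.png',im)
E
```

```text
[230.98333333 242.66666667 243.66666667 254.33333333 255.        ]
[236.84747681 266.55548096 279.0953833 ]
```

View pics/w3c.png

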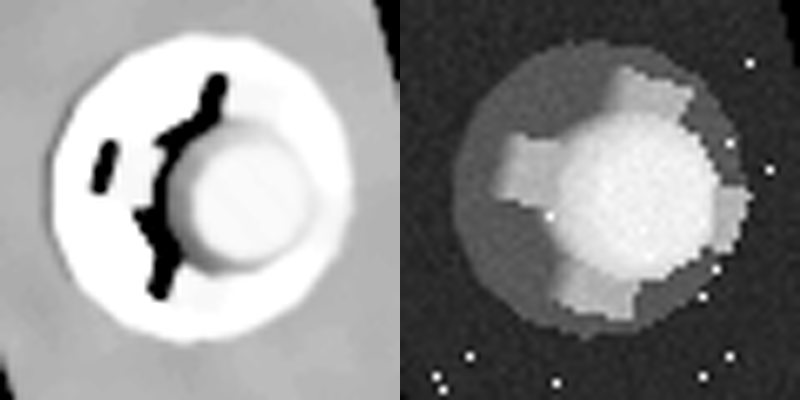

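The depth crop shows the four keys clearly. I'll fit the hub centre and key angle from it, and the held disc's pose too.

```bash
cat > hub.py <<'E'
from h import *
from scipy.optimize import minimize
z=np.load('pics/w3.npz')
UV=np.array([(u,v) for v in range(112,172) for u in range(315,375)])
o,D,_=rays('w3',UV+0.0)
P=o+D*z['d'][112:172,315:375].reshape(-1,1)
fl=P[(abs(P[:,2]-20)<3.5)];print('z',np.median(fl[:,2]))
al=P[P[:,2]>15.5]
zk=P[(P[:,2]>31)&(P[:,2]<40)]
c0,r=cv2.minEnclosingCircle(fl[np.hypot(*(fl[:,:2]-np.median(fl[:,:2],axis=0)).T)<24][:,:2].astype('float32'));print('flange',c0,r)
ears=zk[:,:2]
def cost(q):
    d=ears-q[:2];rr=np.hypot(*d.T);th=np.arctan2(d[:,1],d[:,0])-q[2]
    th=(th+np.pi/4)%(np.pi/2)-np.pi/4
    lat=abs(rr*np.sin(th));ax=rr*np.cos(th)
    return np.mean(np.minimum(np.maximum(lat-4,0)**2+np.maximum(ax-15,0)**2+.5*np.maximum(10-ax,0)**2,9))
best=min((minimize(cost,[*c0,a],method='Nelder-Mead') for a in np.linspace(0,1.4,8)),key=lambda m:m.fun)
print('keys',best.x[:2],np.degrees(best.x[2])%90,best.fun, np.median(zk[:,2]))
# with centre fixed at flange
E
python3 hub.py; python3 - <<'E'
from h import *
e=atz('w3',[(344.85,139.6)],20);print('flange ctr manual',e)
E
```

```text
z 20.42952044476138
flange (552.2752075195312, 4.098959922790527) 19.26409339904785
keys [552.28949131   4.56190667] 65.69203175308027 0.4585344769378356 36.334162908036916
flange ctr manual [[551.98457632   4.78705196  20.        ]]
```

```bash
python3 - <<'E'
from h import *
z=np.load('pics/w3.npz');d=z['d']
P=atd('w3',[(275,222),(241,245),(309,245)]);print(P.round(1))
g=z['p'].min(2)>200
col=g[200:240,272:279];print('top rows',[200+np.argmax(c) for c in col.T])
row=[(np.nonzero(g[v,225:330])[0][[0,-1]]+225) for v in (240,250,260)];print(row)
h=np.median(atd('w3',[(u,v) for u in range(272,279) for v in range(219,225)])[:,2]);print('h',h)
tx=np.array([np.cos(np.radians(168)),np.sin(np.radians(168))])
top=atz('w3',[(275,np.median([200+np.argmax(c) for c in col.T])-.5)],h)[0]
T=np.array([600.3,-70.3])
l,r=atz('w3',[(row[1][0]-.5,250),(row[1][1]+.5,250)],h)
print('l r',l,r,np.linalg.norm(l-r))
ty=np.array([np.sin(np.radians(168)),-np.cos(np.radians(168))])
mid=(l+r)[:2]/2
print('disc ctr rel T: along tx',(top[:2]-23*tx-T)@tx,'along ty',(mid-T)@ty)
C=T+tx*((top[:2]-23*tx-T)@tx)+ty*((mid-T)@ty);print(C)
E
```

```text
[[579.3 -63.9 126.3]
 [589.  -86.2 126.4]
 [598.1 -47.3 124.4]]
top rows [np.int64(218), np.int64(218), np.int64(218), np.int64(218), np.int64(218), np.int64(218), np.int64(218)]
[array([236, 313]), array([236, 313]), array([236, 313])]
h 126.0420629576788
l r [591.53162855 -90.19127227 126.04206296] [601.03552628 -45.36321744 126.04206296] 45.82443204121283
disc ctr rel T: along tx 1.459128585727309 along ty 1.632565677647912
[599.21218637 -68.39973991]
```

```bash

python3 -m creep '[[[0,0,0],[0.153,0.1535,0],0.8],[[0,0,0],[0.1525,0.1535,0],0.8],[[0,0,0.034],[0,0,0],0.8],[[0,0,0.0343],[0,0,0.15],0.8],[[0,0,0],[0,0,0.16],0.8]]' 25
python3 -m creep '[[[0,0,0],[0,0,0],0.8],[[0,0,0],[0,0,0],0.8]]' 25
python3 - <<'E'
from h import *
goto([553.3,2.5,50],155.7);save('scene','s1')
o=np.load('pics/s1.npz')
E=o['E'];q=np.linalg.inv(E)@np.array([553,2,50,1]);q=q[:3];K=o['K'];u=K[0,0]*q[0]/-q[2]+K[0,2];v=K[1,1]*-q[1]/-q[2]+K[1,2];print(u,v,-q[2])
E
```

```text
t: 4.85
tool_pos: [554.0, 0.7, 57.3]
ee_rot: [180.0, 0.1, 155.3]
force: [0.3, -0.7, -0.8]
grip_width: 46.0
gripper_force: 25.0
t: 5.05
tool_pos: [553.1, 1.0, 57.3]
ee_rot: [-180.0, -0.1, 155.6]
force: [-0.2, -0.5, 0.5]
grip_width: 45.7
gripper_force: 25.0
shift [0.0022 0.0071 0.0367] turn z -0.00045988411508327925 [553.1   1.   57.3] [-1.7997e+02 -7.0000e-02  1.5562e+02]
283.3080692849428 217.06960397166407 1240.1573801021923
```

```bash

python3 -m creep '[[[0,0,0],[0.002,0.006,0.04],0.8],[[0,0,0],[0,0,0.015],0.8],[[0,0,0],[0,0,0.015],0.8],[[0,0,0],[0,0,0],0.8]]' 25
python3 -m creep '[[[0,0,0],[0,0,0.01],0.8],[[0,0,0],[0,0,0.01],0.8],[[0,0,0],[0,0,0],0.8]]' 25
python3 -c "
from h import *
s=sense();print(s['force'],s['wrist_torque'],s['tool_pos'])"
```

```text
t: 5.5
tool_pos: [553.5, 3.3, 43.0]
ee_rot: [-180.0, -0.0, 155.7]
force: [-0.4, -0.4, -0.7]
grip_width: 45.7
gripper_force: 25.0
t: 5.8
tool_pos: [553.5, 3.3, 38.9]
ee_rot: [-180.0, -0.0, 155.7]
force: [0.0, -0.5, 0.2]
grip_width: 45.5
gripper_force: 25.0
[ 0.02667565 -0.48424382  0.1677652 ] [-0.01484241  0.00745115  0.04555694] [553.49802072   3.26750082  38.9087365 ]
```

No contact so far. Next I go through the key-top plane in small steps.

```bash

python3 -m creep '[[[0,0,0],[0,0,0.006],0.8],[[0,0,0],[0,0,0.006],0.8],[[0,0,0],[0,0,0],0.8]]' 25
python3 -c "
from h import *
s=sense();print(s['force'],s['wrist_torque'],s['tool_pos'])"
```

```text
t: 6.1
tool_pos: [553.5, 3.3, 36.6]
ee_rot: [-180.0, -0.0, 155.7]
force: [0.8, 0.3, -0.0]
grip_width: 45.7
gripper_force: 25.0
[ 0.83842132  0.29487825 -0.03202195] [-0.02128575 -0.03620459 -0.02038023] [553.49832633   3.26758375  36.56168916]
```

```bash

python3 -m creep '[[[0,0,0],[0,0,0.005],0.8],[[0,0,0],[0,0,0.005],0.8],[[0,0,0],[0,0,0],0.8]]' 25
python3 -m creep '[[[0,0,0],[0,0,0.005],0.8],[[0,0,0],[0,0,0],0.8]]' 25

```

```text
t: 6.4
tool_pos: [553.6, 3.3, 34.6]
ee_rot: [-180.0, -0.0, 155.7]
force: [-0.0, 0.0, -0.9]
grip_width: 45.3
gripper_force: 25.0
t: 6.6
tool_pos: [553.6, 3.3, 33.6]
ee_rot: [-180.0, -0.0, 155.7]
force: [-0.1, -0.0, -0.4]
grip_width: 45.7
gripper_force: 25.0
```

```bash

python3 -m creep '[[[0,0,0],[0,0,0.01],0.8],[[0,0,0],[0,0,0.01],0.8],[[0,0,0],[0,0,0],0.8]]' 25
python3 -m creep '[[[0,0,0],[0,0,0.01],0.8],[[0,0,0],[0,0,0.01],0.8],[[0,0,0],[0,0,0],0.8]]' 25

```

```text
t: 6.9
tool_pos: [553.4, 3.3, 29.4]
ee_rot: [-180.0, -0.0, 155.7]
force: [0.5, 0.2, 0.3]
grip_width: 46.0
gripper_force: 25.0
t: 7.2
tool_pos: [553.5, 3.2, 25.4]
ee_rot: [-180.0, -0.0, 155.7]
force: [-0.2, 1.4, 0.4]
grip_width: 45.7
gripper_force: 25.0
```

```bash

python3 -m creep '[[[0,0,0],[0,0,0.005],0.8],[[0,0,0],[0,0,0.005],0.8],[[0,0,0],[0,0,0],0.8]]' 25
python3 -m creep '[[[0,0,0],[0,0,0.003],0.8],[[0,0,0],[0,0,0],0.8]]' 25

```

```text
t: 7.5
tool_pos: [553.6, 3.3, 23.6]
ee_rot: [-180.0, -0.0, 155.7]
force: [0.6, -0.9, -1.0]
grip_width: 45.8
gripper_force: 25.0
t: 7.7
tool_pos: [553.6, 3.2, 23.1]
ee_rot: [-180.0, -0.0, 155.7]
force: [-0.0, 0.0, -0.8]
grip_width: 45.8
gripper_force: 25.0
```

```bash

python3 -m creep '[[[0,0,0],[0,0,0],0.4],[[0,0,0],[0,0,0],0.2],[[0,0,0],[0,0,0],0.2],[[0,0,0],[0,0,-0.2],0.2],[[0,0,0],[0,0,-0.25],0]]' 25
python3 -m creep '[[[0,0,0],[0,0,0],0],[[0,0,0],[0,0,0],0]]' 25
python3 - <<'E'
from h import *
save('wrist','w4');s=sense();print(s['tool_pos'],s['ee_rot'])
z=np.load('pics/w4.npz');im=cv2.imread('pics/w4.png')[100:300,150:410]
o,D,_=rays('w4',[(u,v) for v in range(100,300) for u in range(150,410)])
Z=(o+D*z['d'][100:300,150:410].reshape(-1,1))[:,2].reshape(200,260)
b=cv2.cvtColor((np.clip(Z/50,0,1)*255).astype('uint8'),cv2.COLOR_GRAY2BGR)
cv2.imwrite('pics/w4b.png',cv2.resize(np.hstack([im,b]),None,fx=1.53,fy=1.53))
E
```

```text
t: 8.2
tool_pos: [552.1, 3.4, 112.6]
ee_rot: [-179.9, -0.2, 155.7]
force: [1.4, 0.1, 0.7]
grip_width: 78.0
gripper_force: 0.0
t: 8.4
tool_pos: [554.3, 3.2, 114.2]
ee_rot: [180.0, 0.1, 155.7]
force: [-1.1, -0.3, -0.3]
grip_width: 90.7
gripper_force: 0.0
[553.44593387   3.29127564 113.09900039] [1.79994122e+02 1.43800627e-02 1.55668628e+02]
```

View pics/w4b.png

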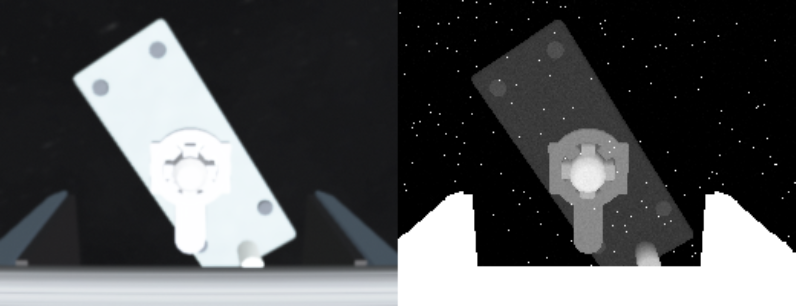

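```bash
python3 - <<'E'
from h import *
z=np.load('pics/w4.npz')
U=[(u,v) for v in range(185,240) for u in range(240,310)]
P=atd('w4',U);q=P[(P[:,2]>24)&(P[:,2]<32)];A=np.c_[q[:,:2]-q[:,:2].mean(0),np.ones(len(q))]
print('disc top z',np.median(q[:,2]),'tilt',np.linalg.lstsq(A,q[:,2],rcond=None)[0],len(q))
E
python3 -m creep '[[[0,0,0],[0.1475,0.1777,-0.02],0],[[0,0,0],[0.1475,0.1777,-0.02],0],[[0,0,0],[0.1475,0.1777,-0.02],0],[[0,0,0],[0.1475,0.1777,-0.02],0],[[0,0,0],[0.1475,0.1777,0],0]]' 25
python3 -m creep '[[[0,0,-0.045],[0,0,0],0],[[0,0,-0.045],[0,0,0],0],[[0,0,-0.045],[0,0,0],0],[[0,0,0],[0,0,0],0],[[0,0,0],[0,0,0],0]]' 25
python3 - <<'E'
from h import *
save('wrist','w5');s=sense();print(s['tool_pos'],s['ee_rot'])
E
```

```text
disc top z 27.230751488708222 tilt [-3.20883583e-03  2.78212193e-03  2.72112668e+01] 1535
t: 8.95
tool_pos: [491.1, 227.4, 128.2]
ee_rot: [-179.9, -0.1, 155.7]
force: [1.0, 0.4, -0.4]
grip_width: 91.1
gripper_force: 0.0
t: 9.45
tool_pos: [491.9, 225.7, 128.2]
ee_rot: [-180.0, -0.1, 179.7]
force: [-0.3, -0.2, -0.8]
grip_width: 91.3
gripper_force: 0.0
[492.07494797 225.73035536 128.40025285] [-1.79977068e+02 -7.24747342e-02  1.79708469e+02]
```

View pics/w5.png

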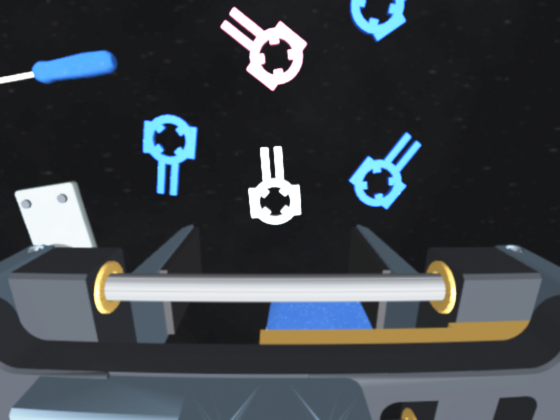

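Silver separator is at (274,199) with its fork up. The blue look-alikes clear the fingers, and I'll narrow the opening anyway.

```bash
python3 - <<'E'
from h import *
C=plate('w5',(240,140,312,232),6,150)
goto([C[0],C[1],2])
E
python3 -m creep '[[[0,0,0],[0,0,0.175],0.15],[[0,0,0],[0,0,0.175],0.15],[[0,0,0],[0,0,0],0.15],[[0,0,0],[0,0,0],0.15]]' 25
python3 - <<'E'
from h import *
save('wrist','w6')
C=plate('w6',(210,130,350,275),6,150)
goto([C[0],C[1],2])
E
```

```text
ctr [492.  228.1] ang -176.08 len 79.4 wid 52.4
shift [-2.00e-04  1.22e-02  6.32e-01] turn z None [492.1 225.7 128.4] [-1.7998e+02 -7.0000e-02  1.7971e+02]
t: 9.9
tool_pos: [492.2, 225.8, 59.3]
ee_rot: [-180.0, -0.1, 179.9]
force: [0.5, 0.2, 0.7]
grip_width: 77.8
gripper_force: 0.0
ctr [492.9 228.4] ang -176.04 len 79.6 wid 52.1
shift [0.0004 0.0118 0.2907] turn z None [492.9 226.   60.1] [1.7999e+02 3.0000e-02 1.7988e+02]
```

View pics/w6.png

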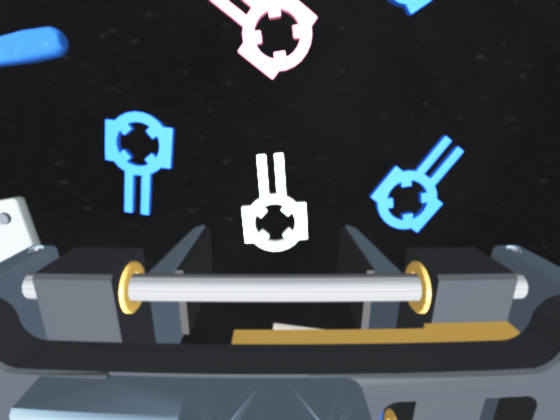

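```bash

python3 -m creep '[[[0,0,-0.023],[0,0,0],0.15],[[0,0,0],[-0.006,0.006,0.14],0.15],[[0,0,0],[0,0,0.148],0.15],[[0,0,0],[0,0,0],0.4],[[0,0,0],[0,0,0],0.7]]' 25
python3 -m creep '[[[0,0,0],[0,0,0],0.8],[[0,0,0],[0,0,0],0.8],[[0,0,0],[0,0,0],0.8]]' 25
python3 -m creep '[[[0,0,0],[0,0,-0.2],0.8],[[0,0,0],[0,0,-0.25],0.8],[[0,0,0],[0,0,0],0.8],[[0,0,0],[0,0,0],0.8]]' 25
python3 - <<'E'
from h import *
save('wrist','w7')
T=sense();yaw=T['ee_rot'][2];T=T['tool_pos'];print(T,yaw)
z=np.load('pics/w7.npz');g=z['p'].min(2)>180
U=[(u,v) for v in range(190,280) for u in range(225,330) if g[v,u]]
P=atd('w7',U);h=np.median(P[:,2]);print('h',h)
P=atz('w7',U,h)[:,:2]-T[:2]
a=np.radians(yaw);tx=np.array([np.cos(a),np.sin(a)]);ty=np.array([np.sin(a),-np.cos(a)])
u=P@tx;v=P@ty
for k in (15,18,21,24): 
  e=u[(abs(v)<40)&(abs(v)>k-1.5)];print(k,np.percentile(e,[1,99]))
print('v',v.min(),v.max(),'u near +-25',np.percentile(u[abs(v-1)>22],[2,98]))
goto([553.5,3.3,120],155.7)
E
```

```text
t: 10.45
tool_pos: [494.5, 227.5, 2.8]
ee_rot: [180.0, 0.1, -175.9]
force: [-0.2, 0.7, 1.2]
grip_width: 64.3
gripper_force: 0.0
t: 10.75
tool_pos: [494.1, 227.4, 2.5]
ee_rot: [180.0, 0.1, -175.9]
force: [0.1, 0.3, 10.2]
grip_width: 49.1
gripper_force: 25.0
t: 11.15
tool_pos: [494.2, 227.5, 93.0]
ee_rot: [180.0, 0.2, -175.9]
force: [0.9, -0.8, -2.0]
grip_width: 49.4
gripper_force: 25.0
[493.44243708 227.21652213  91.83099965] -175.89783189725622
h 95.48000183213306
15 [-13.02745174  21.16799647]
18 [-12.36823827  18.7115626 ]
21 [-12.36143148  18.70949629]
24 [-12.36274319  18.70946684]
v -22.97232097595732 27.444850439607055 u near +-25 [-11.6911886   18.09179409]
shift [-0.2195 -1.1382 -0.1409] turn z 0.15778982279302087 [493.4 227.2  91.8] [ 1.7999e+02  3.0000e-02 -1.7590e+02]
```

```bash
python3 - <<'E'
from h import *
for fn,T,yaw,h in (('w3',np.array([600.3,-70.3]),168.0,125.3),('w7',np.array([494.2,227.4]),-175.9,95.7)):
  z=np.load(f'pics/{fn}.npz');g=z['p'].min(2)>180
  a=np.radians(yaw);tx=np.array([np.cos(a),np.sin(a)]);ty=np.array([np.sin(a),-np.cos(a)])
  U=np.array([(u,v) for v in range(150,300) for u in range(225,330) if g[v,u]])
  P=atz(fn,U,h)[:,:2]-T;u=P@tx;v=P@ty
  vc=(np.percentile(v[abs(u)<5],.5)+np.percentile(v[abs(u)<5],99.5))/2
  print(fn,'vc',vc)
  for lo,hi in ((-22,-18),(18,22)):
    m=(v-vc>lo)&(v-vc<hi)
    print('  ear',u[m].min(),u[m].max(),'rows',U[m][:,1].min(),U[m][:,1].max())
  # hole centre: dark gap in row of |v-vc|<1.5
  m=abs(v-vc)<2; uu=np.sort(u[m]); d=np.diff(uu);k=np.argmax(d);print('  hole',uu[k],uu[k+1],'umin,max',uu[0],uu[-1])
E
```

```text
w3 vc 1.627239053191465
  ear -28.84578841330925 16.024721655118913 rows 231 299
  ear -28.829930143868314 62.3440782959218 rows 150 299
  hole -18.329858109050615 16.655554647473114 umin,max -28.797204860382514 23.928594098682673
w7 vc 2.1054514923214818
  ear -30.390659666727704 19.540493184308843 rows 224 299
  ear -30.390126625096016 19.55490002165746 rows 224 299
  hole -10.098920766241424 19.552445484536157 umin,max -30.348499893260175 27.455913940713934
```

```bash

python3 -m creep '[[[0,0,0],[-0.0457,-0.2292,-0.01],0.8],[[0,0,0],[-0.0457,-0.2292,-0.01],0.8],[[0,0,0],[-0.0457,-0.2292,-0.01],0.8],[[0,0,0],[-0.0457,-0.2292,0],0.8],[[0,0,0],[-0.0457,-0.2292,0],0.8]]' 25
python3 -m creep '[[[0,0,0.04],[0,0,0],0.8],[[0,0,0.04],[0,0,0],0.8],[[0,0,0.04],[0,0,0],0.8],[[0,0,0.038],[0,0,0],0.8],[[0,0,0],[0,0,0],0.8]]' 25
python3 -m creep '[[[0,0,0],[0,0,0],0.8]]' 25
python3 -c "
from h import *
goto([556.2,2.1,52],155.7)"
```

```text
t: 11.7
tool_pos: [554.9, 0.1, 96.3]
ee_rot: [180.0, -0.1, -175.9]
force: [1.1, 1.4, -0.6]
grip_width: 49.8
gripper_force: 25.0
t: 12.2
tool_pos: [554.7, 1.9, 96.3]
ee_rot: [-180.0, -0.1, 155.5]
force: [0.2, -0.2, -0.5]
grip_width: 49.5
gripper_force: 25.0
t: 12.3
tool_pos: [554.9, 2.0, 96.7]
ee_rot: [-180.0, -0.1, 155.9]
force: [-0.1, 1.2, -0.7]
grip_width: 49.6
gripper_force: 25.0
shift [-0.0059  0.0033  0.2233] turn z 0.0009960747398892523 [554.9   2.   96.7] [-1.7997e+02 -9.0000e-02  1.5588e+02]
```

```bash

python3 -m creep '[[[0,0,0.001],[-0.005,0.003,0.11],0.8],[[0,0,0],[0,0,0.11],0.8],[[0,0,0],[0,0,0.03],0.8],[[0,0,0],[0,0,0],0.8]]' 8
python3 - <<'E'
from h import *
goto([556.2,2.1,40],155.7);save('wrist','w8')
z=np.load('pics/w8.npz');im=cv2.imread('pics/w8.png')[160:290,210:340]
cv2.imwrite('pics/w8b.png',cv2.resize(im,None,fx=4.5,fy=4.5,interpolation=cv2.INTER_CUBIC))
E
```

```text
t: 12.7
tool_pos: [555.9, 2.1, 46.7]
ee_rot: [-180.0, -0.1, 155.6]
force: [-0.3, -0.5, -1.1]
grip_width: 49.7
gripper_force: 8.0
shift [-0.0013  0.0005  0.0336] turn z -0.0005770488375896814 [555.9   2.1  46.7] [-1.7996e+02 -1.2000e-01  1.5560e+02]
```

View pics/w8b.png

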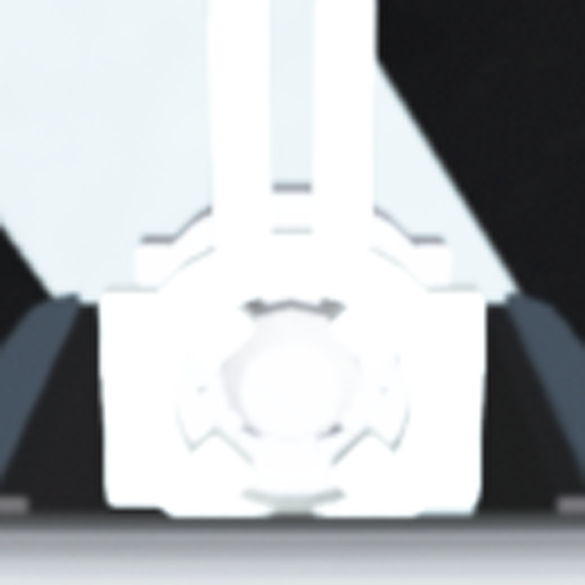

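The nose shows through the bore, laterally centred (291 vs 293). Along the tool x axis the plate is about 1 mm off, so I'll nudge it and descend.

```bash

python3 -m creep '[[[0,0,0],[0.004,0,0.012],0.8],[[0,0,0],[0,0,0.012],0.8],[[0,0,0],[0,0,0],0.8]]' 8
python3 -m creep '[[[0,0,0],[0,0,0.008],0.8],[[0,0,0],[0,0,0.008],0.8],[[0,0,0],[0,0,0],0.8]]' 8
python3 -m creep '[[[0,0,0],[0,0,0.006],0.8],[[0,0,0],[0,0,0.006],0.8],[[0,0,0],[0,0,0],0.8]]' 8

```

```text
t: 13.05
tool_pos: [556.1, 2.4, 42.9]
ee_rot: [180.0, 0.0, 155.5]
force: [-0.2, -0.7, 0.7]
grip_width: 49.9
gripper_force: 8.0
t: 13.35
tool_pos: [555.9, 2.3, 39.4]
ee_rot: [-180.0, -0.0, 155.5]
force: [-0.2, 0.4, -1.5]
grip_width: 49.7
gripper_force: 8.0
t: 13.65
tool_pos: [555.9, 2.4, 36.9]
ee_rot: [-180.0, -0.0, 155.5]
force: [0.6, 0.1, -0.2]
grip_width: 50.1
gripper_force: 8.0
```

```bash

python3 -m creep '[[[0,0,-0.001],[0,0,0.005],0.8],[[0,0,0],[0,0,0.005],0.8],[[0,0,0],[0,0,0],0.8]]' 8
python3 -m creep '[[[0,0,0],[0,0,0.005],0.8],[[0,0,0],[0,0,0.004],0.8],[[0,0,0],[0,0,0],0.8]]' 8

```

```text
t: 13.95
tool_pos: [555.9, 2.4, 35.0]
ee_rot: [-180.0, -0.0, 155.7]
force: [0.8, 0.1, -0.7]
grip_width: 50.0
gripper_force: 8.0
t: 14.25
tool_pos: [555.9, 2.4, 33.2]
ee_rot: [-180.0, -0.0, 155.7]
force: [-0.0, -0.8, -0.8]
grip_width: 49.8
gripper_force: 8.0
```

```bash

python3 -m creep '[[[0,0,0],[0,0,0.006],0.8],[[0,0,0],[0,0,0.005],0.8],[[0,0,0],[0,0,0],0.8]]' 8
python3 -m creep '[[[0,0,0],[0,0,0],0.4],[[0,0,0],[0,0,0],0.2],[[0,0,0],[0,0,0],0.2],[[0,0,0],[0,0,-0.2],0.2],[[0,0,0],[0,0,-0.25],0]]' 25
python3 -m creep '[[[0,0,0],[0,0,0],0],[[0,0,0],[0,0,0],0]]' 25
python3 - <<'E'
from h import *
save('wrist','w9')
z=np.load('pics/w9.npz')
U=[(u,v) for v in range(130,255) for u in range(230,320)]
P=atd('w9',U);q=P[(P[:,2]>30)&(P[:,2]<41)];
r=np.hypot(*(q[:,:2]-[553,3.5]).T);
f=q[r>17]
A=np.c_[f[:,:2]-f[:,:2].mean(0),np.ones(len(f))]
print('sep top z',np.median(f[:,2]),'tilt',np.linalg.lstsq(A,f[:,2],rcond=None)[0],len(f),f[:,:2].min(0),f[:,:2].max(0))
t=q[r>30];a=t[:,:2].mean(0)-[553,3.5];print('tab dir',np.degrees(np.arctan2(a[1],a[0])))
hi=P[P[:,2]>41.5];print('nose',hi.mean(0),len(hi))
im=cv2.imread('pics/w9.png')[100:290,170:390];cv2.imwrite('pics/w9b.png',cv2.resize(im,None,fx=3,fy=3))
E
```

```text
t: 14.55
tool_pos: [555.9, 2.4, 31.0]
ee_rot: [-180.0, -0.0, 155.7]
force: [0.1, 0.3, -1.3]
grip_width: 49.8
gripper_force: 8.0
t: 15.05
tool_pos: [554.5, 2.5, 120.6]
ee_rot: [-179.9, -0.2, 155.7]
force: [2.0, 0.3, 0.0]
grip_width: 78.0
gripper_force: 0.0
t: 15.25
tool_pos: [556.6, 2.3, 122.2]
ee_rot: [180.0, 0.1, 155.7]
force: [-0.6, -0.1, -0.1]
grip_width: 91.1
gripper_force: 0.0
sep top z 33.14656698634309 tilt [ 3.68124249e-03 -4.46199078e-04  3.31153356e+01] 1808 [499.58620049 -22.00576694] [575.19509383  36.37612713]
tab dir 152.73392535545898
nose [543.18678063   9.61537804  74.85076919] 382
```

View pics/w9b.png

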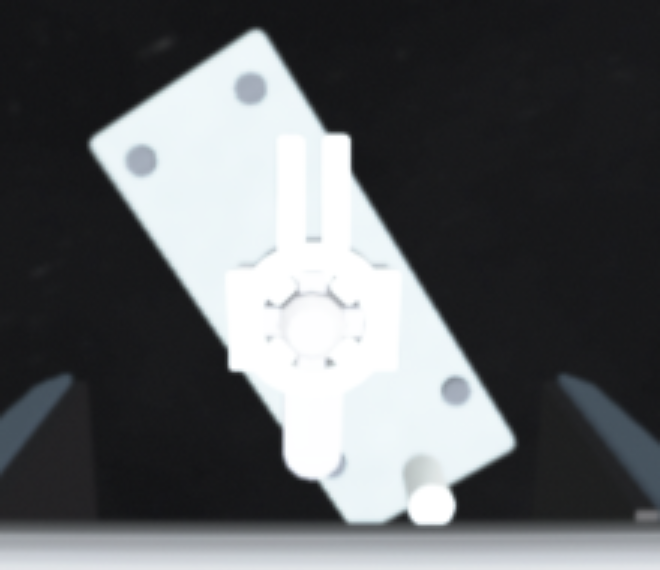

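The fork points away from the pillar and the disc tab toward it. The separator's top is at about 34 mm and level, so both plates are seated and the gripper is clear.

```bash
python3 -c "
from workcell import hand_in
print(hand_in())"
```

```text
the job is handed in; nothing more can be done
None
```

The clutch is rebuilt and handed in: by the last wrist-camera check both plates sat level on the hub, the disc tab about 32° off the pillar direction (as near as the splines allow) and the separator tab opposite, with no contact force felt during either descent; `hand_in()` returned no verdict.

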